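# Finish the batch and stack the empty tote on it

## Task

Set the last pillow-block bearing from the bench on its foot in the tote that already holds two, then take the upper empty tote out of the nested pair on the sloping stand, turn it end for end and seat it on top of the filled tote, so that its feet sit fully down in the rim pockets and it stacks level instead of nesting. Set the bearing and the tote down without dropping them, and leave the filled tote, the other nested tote and everything else where they stand.

Things in the scene. Friction and masses are not known exactly. Their poses are not given: they have to be found in the camera images.
- tote_low: The filled tote, level on the bench, two bearings in it. All three totes are alike: blue plastic, 194 x 153 mm over all, 90 mm high, walls 2.5, floor 3 mm, 0.2 to 0.3 kg. Origin: centre of the underside; z up out of the mouth, x to the BACK end, which has a hand grip; the front end has a dip in its rim and a label card. Inside 154 x 102 mm (x by y) at the floor, 176 x 124 at the mouth.
- tote_low_pocket (a point): Middle of the floor of one rim pocket of the filled tote (x = 22, y = 68, z = 84 mm in it). Four pockets, 26 mm long, 6 mm deep, in the long-side rims (y 62 to 74) at x = -58 and +22 mm. A tote turned end for end stands with its four feet in them, 3 mm play each way: origin 84 mm above this tote's, x axes opposed.
- tote_low_foot (a point): Underside of one foot of the filled tote (x = 58, y = 62, z = 0 in it). Every tote has four feet, 20 mm along x, out to y = +-71 mm, at x = +58 and -22 mm on both long sides; above each foot the rim has an open 26 mm channel. A tote set on another the same way round slides down these and nests, 48 mm above it.
- tote_low_front (a point): Middle of the dip in the filled tote's front end (x = -90, z = 60 mm in it); dip 80 mm wide, 30 mm deep. The front end faces roughly towards the robot.
- tote_top: The empty tote to be moved: upper one of the nested pair on the sloping stand, front end downhill, towards the robot. Same shape and axes as the filled tote. It stands tilted 28 degrees (its z leans back towards the robot) and comes out of the lower one straight along its own z: feet 42 mm deep in the channels, 2 to 3 mm play.
- tote_top_grip (a point): Middle of that tote's hand grip (x = 94, z = 77 mm in the tote; axes as the tote's): a block along the back rim, 12 mm thick (x 88 to 100), 72 mm long in y, from z = 64 to 90 mm, flush with the rim, both faces square to x; free inside, outside and above (the lower tote's rim is 22 mm below it). The tote's centre of mass lies about 90 mm from it.
- tote_top_front (a point): Middle of the dip in that tote's front end (x = -90, z = 60 mm in the tote).
- tote_nest: The lower tote of the nested pair, same shape and axes, leaning on the stand's front lip; it stays there.
- stand: Fixed sloping bin stand of grey sheet steel, 344 mm wide, deck 257 mm along the slope, at 28 degrees, rising away from the robot from 37 to 158 mm; 12 mm lip at the low edge, 14 mm side edges, 12 mm divider. Origin on the bench below the middle of the nested pair's length, 78 mm under the deck; x level, to the uphill side, z up; the pair is at y = +77 mm.
- block: The last bearing, standing alone on the bench: dark cast-iron pillow block, foot 90 mm long (y) x 32 (x) x 12 mm, on it a round housing 50 mm across, 30 mm thick (x), with a steel bearing ring; 56 mm high in all, 0.3 to 0.55 kg. Origin: centre of its underside, z up. Gripped from above across the 30 mm flat faces.
- block_a: Bearing like it, standing in the filled tote near its front end, foot along the tote's y (about x = -58 mm in the tote).
- block_b: Bearing like it, standing in the filled tote beside the first (about x = -21 mm in the tote); the back half of the floor is free.
- spray_can: bystander: spray can, 54 mm across, 170 mm tall; origin at the centre of its base
- spanner: bystander: 190 mm steel spanner lying on the bench; origin under its middle
- hammer: bystander: 260 mm hammer lying at the back of the bench
- grease_jar: bystander: white jar 64 mm across, 75 mm high
- round_bar: bystander: steel bar, 22 mm round, 160 mm long, lying on the bench
- pick_bin: bystander: blue picking bin, 130 x 104 x 75 mm, with nuts in it, in the bay of the sloping stand beside the nested totes (-y side)
Things that resemble listed ones, but are neither listed nor needed, are in the scene too. What is shaped like the block but turquoise is not meant.

How it is judged (in metres and radians):
On the way, in this order (a step that is already met when the one before it is completed fails the run):
1. the last bearing stands on its foot on the filled tote's floor, released (x of block in the frame of tote_low between -0.078 and 0.078 m and y of block in the frame of tote_low between -0.045 and 0.045 m and z of block in the frame of tote_low below 0.008 m and angle between block's own z axis and vertical below 0.15 rad and contact force between the fingers and block below 0.05 N and linear speed of block below 0.02 m/s), for 0.2 s.
2. the empty tote sits turned end for end in the filled tote's rim pockets (z of tote_top in the frame of tote_low between 0.081 and 0.087 m and horizontal distance between tote_top and tote_low below 0.006 m and x of tote_top_front in the frame of tote_low above 0.08 m and angle between tote_top's own z axis and vertical below 0.035 rad), for 0.2 s.
At the end, for the whole second after the job is handed in: Tote turned end for end, seated in the four pockets of the filled tote: origin 81 to 87 mm above and within 6 mm of its axis, level to 2 degrees, released, at rest; all three bearings on their feet on that tote's floor (tilt under 8 degrees); filled tote within 40 mm of its start (all of step 2 and x of block in the frame of tote_low between -0.078 and 0.078 m and y of block in the frame of tote_low between -0.045 and 0.045 m and z of each of block, block_a, block_b in the frame of tote_low below 0.008 m and angle between each of block, block_a, block_b's own z axis and vertical below 0.15 rad and x of block_a in the frame of tote_low between -0.078 and 0.078 m and y of block_a in the frame of tote_low between -0.045 and 0.045 m and x of block_b in the frame of tote_low between -0.078 and 0.078 m and y of block_b in the frame of tote_low between -0.045 and 0.045 m and contact force between the fingers and tote_top below 0.05 N and linear speed of each of tote_top, tote_low below 0.02 m/s and angle between tote_low's own z axis and vertical below 0.035 rad and distance of tote_low from where it was at the start of the episode below 0.04 m); the robot touches nothing.
It fails at once if a bearing or the tote is let go and falls (faster than 0.5 m/s) ((contact force between the fingers and block below 0.05 N and linear speed of block above 0.5 m/s) or (contact force between the fingers and tote_top below 0.05 N and linear speed of tote_top above 0.5 m/s)).
It fails at once if the other nested tote is dragged more than 30 mm (distance of tote_nest from where it was at the start of the episode above 0.03 m).
It fails at once if the filled tote is pushed more than 40 mm (distance of tote_low from where it was at the start of the episode above 0.04 m).
It fails at once if a bystander is moved more than 40 mm (distance of any of spray_can, spanner, hammer, grease_jar, round_bar, pick_bin from where it was at the start of the episode above 0.04 m).
It also fails if it takes over 61 s, if anything falls off the work surface, if the arm or the gripper's body presses on something with over 40 N, if the wrist force passes 120 N, or if a joint passes its speed limit or range.

## Robot

A 6-joint arm with a two-finger parallel gripper is mounted at the origin on the work surface. World frame = base frame: x ahead of the robot, y to its left, z up, the work surface at z = 0. Lengths are in mm, angles in degrees, forces in N, time in s.
With the tool pointing down it reaches from about 350 to 850 mm from the base axis. Payload 8.1 kg.
Tool frame: the origin (TCP) lies at the very end of the fingers, on their centre line; the grasp point (between the pads) lies 19 mm behind it; z points along the fingers, y is the line along which they close (so a half turn about z gives the same grasp; the last joint's range is limited). The gripper opens to 85 mm and grips with 20 to 120 N. Pads are 22 mm wide; open, the fingers measure 114 mm over their backs; the gripper's body (76 mm by 85 mm) begins 54 mm behind the grasp point. The pads swing forward as they close: fully open they stand 13 mm farther back than shut.
Start: joints at [-4.893, 7.471, 85.268, -0, 87.261, -4.893], TCP at [600.004, 0.022, 231.292] pointing down, gripper open.
Joint ranges: [-169.43, 169.43], [-51.17, 129.36], [1.28, 143.12], [-76.62, 256.62], [0, 156.53], [-152.29, 152.29]. Speed limits (degrees/s): [136.94, 136.94, 159.86, 180, 180, 180].

## Interface

Orientations are given as [roll, pitch, yaw] about the fixed x, y, z axes, in that order (R = Rz(yaw) Ry(pitch) Rx(roll)).
In Python, from bench import * gives the robot as it stands.
- The arm moves only by the tool play_rows, never from a script. Its argument "increments" is a list of rows, each a list of 3 entries, a list of its own where there are three numbers: the gripper's target within -1 to 1 (fully open at 1, half-way at 0, shut at -1), then the shift along the tool's x, y, z in mm, then the turn about the tool's z in rad. A call has 1 to 12 rows; each row shifts and turns the commanded pose from where the row before left it, along the tool's axes as they then stand; what a row does not reach is not made up. A row lasts 1/12 s, in which the tool goes at most 41.7 mm and 7.16 degrees, less where a joint would pass 70% of its speed; a pose out of reach is approached as far as the arm can. A call is refused whole if a number of a shift passes 41.7 or a number of a turn 0.125, either way. A call with a gripper value outside its range is refused whole. The fingers move at their own pace and stop on an object; "force" is the grip in N (left out, the last holds). Time passes only in rows, so rows that do not move let the fingers close. It gives the time, the measured TCP pose, the force, the opening and the grip force at its end, in the units of the state.
- sense(): the state, without advancing time (a new reading comes with each control period).
- snapshot(name): name is "scene" or "side" or "wrist"; returns a dict with "color" (384x512x3 uint8, red, green, blue), "intrinsics" (3x3 intrinsics, pixels), "world_from_camera" (4x4, takes a point from camera to world coordinates). Camera axes: x right, y down, z forward; pixel columns grow to the right and rows downward; lengths in mm; the calibration is good to about 2 mm. A picture is of the moment at which its call begins. There is no depth.
- hand_in(): hands the job in; it is judged then, once.
Trained networks look in a picture, given as the dict that the camera call returned (one of the last four; its "shot" number tells which), for a name from the list of things; names that differ only in an ending like _2 or _b are one class to them, and where a whole thing is asked for, a point or a joint stands for the part that bears it (a point fixed in the world has none). Each returns a list of dicts, best first, with "p" (0 to 1); they miss things now and then, are a little off and sometimes report something else, mostly with a low value. They report only what shows in the picture. A call takes as long as a camera call. They do not tell look-alikes from the thing itself.
- find_in(query, picture): "xyz" ([x, y, z] in mm, in the coordinates of the camera as it stood for that picture, good to about 4 mm: the middle of the surface that is visible of it).
- regions_of(query, picture): "mask" (384x512 bool, what is visible of it).
- pinpoint(query, picture): "xyz" ([x, y, z] in mm, in the coordinates of the camera as it stood for that picture, good to about 4 mm: a listed point, or the origin of a listed thing).
The state is a dict: "time": time; "joint_pos": joint angles; "qd": joint speeds; "joint_efforts": joint torques, N m; "tool_pos": TCP position; "tcp_rot": TCP orientation; "ft_force": force on the tool from outside, world axes, zero at the start; "wrist_torque": the same for the moment, N m; "finger_gap": finger opening in mm; "grip_force": force on a finger pad.
Only numpy, scipy, OpenCV 4.12 (cv2) and the standard library are available. Lean on these libraries where they do the work, as an engineer would, in place of code of your own. Each camera call takes 0.05 s, during which the arm holds its last target. There are 200 camera calls.

## Working session

There is one attempt and no reset: what is moved stays moved. The work goes in short steps, Python scripts to look and compute and a tool call to move; the robot and the scene stay as the last step left them, time stands still between calls to the robot, and variables do not carry over. Pictures are saved under pics/ and viewed, at most 10 in all, crops included, and the job is handed in when it is done.

Besides the shell and the picture viewer there is one more tool, called after "Call:" by a JSON object that holds its "fn" and its "kwargs", one argument or row to a line. play_rows: Moves the arm, as the interface text tells. Its arguments: {"type":"object","properties":{"increments":{"type":"array","items":{"type":"array"}},"force":{"type":"number"}},"required":["increments"]}

```bash
ls; mkdir -p pics; cat > h.py <<'E'
import numpy as np, cv2
from bench import *
def w(s,p):
    T=np.array(s["world_from_camera"]); return T[:3,:3]@np.array(p)+T[:3,3]
def px(s,P):
    T=np.array(s["world_from_camera"]); c=T[:3,:3].T@(np.array(P)-T[:3,3]); q=np.array(s["intrinsics"])@c; return q[:2]/q[2]
def ray(s,uv):
    T=np.array(s["world_from_camera"]); d=T[:3,:3]@np.linalg.inv(s["intrinsics"])@np.array([*uv,1.]); return T[:3,3],d/np.linalg.norm(d)
def save(s,n): cv2.imwrite("pics/"+n+".png",s["color"][:,:,::-1])
E
python3 - <<'E'
from h import *
print({k:np.round(v,2).tolist() for k,v in sense().items()})
for n in ["scene","side","wrist"]:
    s=snapshot(n); save(s,n+"0")
    print(n,np.round(s["world_from_camera"],2).tolist())
    for q in ["tote_low","block","block_a","tote_top","tote_low_pocket","tote_low_front","tote_low_foot","tote_top_grip","tote_top_front","tote_nest","stand"]:
        for r in pinpoint(q,s)[:4]:
            P=w(s,r["xyz"]); print(" ",q,round(r["p"],2),P.round().astype(int),px(s,P).round().astype(int))
E
cd pics && python3 -c "
import cv2,numpy as np
a,b,c=[cv2.imread(n+'0.png') for n in ['scene','side','wrist']]
cv2.imwrite('m0.png',np.vstack([np.hstack([a,b])])[:, :])
" ; python3 -c "
import cv2;m=cv2.imread('pics/m0.png');print(m.shape)"
```

```text
pics
{'time': 0.0, 'joint_pos': [-4.89, 7.52, 85.33, 0.0, 87.26, -4.89], 'qd': [0.05, -0.05, 0.03, -0.07, -0.04, 0.0], 'joint_efforts': [-0.0, -56.94, -50.06, -0.0, 0.01, 0.0], 'tool_pos': [599.46, 0.08, 230.24], 'tcp_rot': [-179.9, -0.01, 90.0], 'ft_force': [-0.29, -0.55, 0.25], 'wrist_torque': [-0.01, 0.03, -0.02], 'grip_force': 0.0, 'finger_gap': 85.49}
scene [[-0.14, 0.83, -0.53, 1228.11], [0.99, 0.12, -0.08, 66.19], [-0.0, -0.54, -0.84, 1215.55], [0.0, 0.0, 0.0, 1.0]]
  tote_low 0.65 [559  54  -3] [291 225]
  tote_low 0.52 [466  54  56] [295 187]
  block 0.94 [597 233  -2] [353 245]
  block 0.84 [500  60   1] [295 208]
  block 0.82 [731 345  -1] [394 295]
  block 0.78 [597 363  -2] [400 251]
  block_a 0.94 [597 233  -2] [353 245]
  block_a 0.84 [500  60   1] [295 208]
  block_a 0.82 [731 345  -1] [394 295]
  block_a 0.78 [597 363  -2] [400 251]
  tote_top 0.73 [ 567 -246  117] [183 193]
  tote_low_pocket 0.9 [571 128  85] [319 217]
  tote_low_front 0.84 [462  53  57] [295 186]
  tote_low_front 0.38 [559  55   0] [291 225]
  tote_low_foot 0.95 [609 125   1] [314 243]
  tote_low_f
[... 1053 characters left out ...]
 [ 461 -233  132] [264 241]
  tote_nest 0.87 [ 591 -248   80] [309 242]
  tote_nest 0.7 [ 565 -413   68] [343 293]
  tote_nest 0.18 [ 380 -202   -1] [230 282]
  stand 0.69 [ 586 -319    0] [321 282]
wrist [[1.0, 0.0, -0.0, 599.79], [0.0, -0.95, -0.31, 79.99], [-0.0, 0.31, -0.95, 374.63], [0.0, 0.0, 0.0, 1.0]]
  tote_low 0.67 [556  60   2] [215 106]
  block 0.82 [497  56   6] [162 110]
  block 0.76 [540  61  -1] [201 105]
  block_a 0.82 [497  56   6] [162 110]
  block_a 0.76 [540  61  -1] [201 105]
  tote_low_pocket 0.74 [572 127  83] [221  26]
  tote_low_front 0.92 [467  55  62] [113 115]
  tote_low_front 0.69 [535  60   2] [197 107]
  tote_low_foot 0.7 [610 127   2] [265  40]
(384, 1024, 3)
```

View pics/scene0.png

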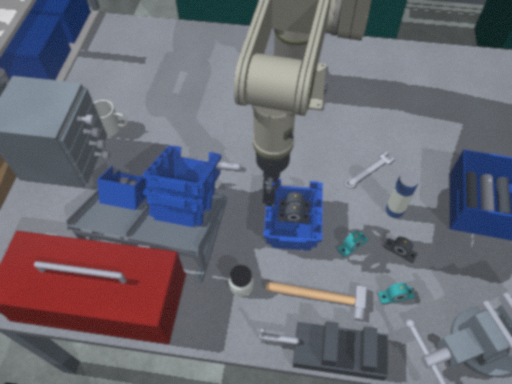

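View pics/side0.png

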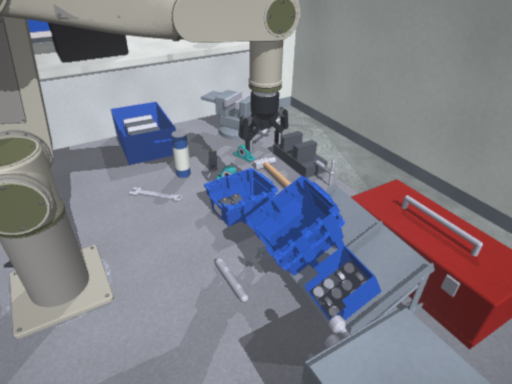

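Call:
{"fn": "play_rows", "kwargs": {
  "increments": [
    [1,[20,0,0],0],
    [1,[35,0,0],0],
    [1,[40,0,0],0],
    [1,[40,0,0],0],
    [1,[40,0,0],0],
    [1,[40,0,0],0],
    [1,[35,0,0],0],
    [1,[20,0,0],0],
    [1,[0,0,0],0],
    [1,[0,0,0],0]
  ]
}}

```text
time: 2.63
tool_pos: [599.6, 271.2, 230.9]
tcp_rot: [-180.0, 0.0, 90.1]
ft_force: [0.1, -0.4, 0.3]
finger_gap: 85.7
grip_force: 0.0
```

```bash
python3 - <<'E'
from h import *
s=sense();print(s["time"],s["tool_pos"],s["tcp_rot"],s["joint_pos"])
pts=[]
for n in ["wrist","scene","side"]:
    s=snapshot(n); save(s,n+"1")
    for q in ["block","spray_can"]:
        for r in pinpoint(q,s)[:5]:
            P=w(s,r["xyz"]); print(n,q,round(r["p"],2),P.round().astype(int),px(s,P).round().astype(int))
    for r in regions_of("block",s)[:5]:
        m=r["mask"]; yy,xx=np.nonzero(m); 
        print("  mask",round(r["p"],2),len(yy),xx.mean().round(1),yy.mean().round(1),s["color"][m].mean(0).round())
E
```

```text
2.6333 [599.6097744  271.18400948 230.93428758] [-1.79977054e+02  2.36085025e-02  9.01400002e+01] [ 1.98815155e+01  1.64818177e+01  7.50425070e+01 -1.44751795e-02
  8.85052473e+01  1.97419014e+01]
wrist block 0.89 [730 354   2] [375  85]
wrist block 0.87 [599 231   4] [254 193]
wrist block 0.85 [541  57  -1] [212 312]
wrist block 0.68 [495  59   3] [178 313]
wrist block 0.57 [597 369   5] [253  70]
wrist spray_can 0.58 [468 346   1] [135  92]
wrist spray_can 0.28 [542  60   2] [213 311]
  mask 0.92 1118 173.5 333.2 [64. 66. 72.]
  mask 0.75 3634 382.2 85.5 [ 23. 112. 115.]
  mask 0.74 2579 252.0 195.0 [ 25. 112. 115.]
  mask 0.73 2869 254.3 72.9 [71. 74. 80.]
  mask 0.66 1098 203.8 333.0 [65. 69. 76.]
scene block 0.88 [497  59   2] [295 206]
scene block 0.78 [536  56   1] [292 218]
scene block 0.74 [598 365  -4] [400 251]
scene block 0.72 [735 350  -3] [395 297]
scene block 0.71 [597 230   2] [352 244]
scene spray_can 0.93 [471 348  -1] [394 211]
scene spray_can 0.46 [573 128  81] [319 218]
scene spray_can 0.27 [334 270  -3] [368 171]
  mask 0.93 549 395.6 293.3 [ 67. 129. 133.]
  mask 0.72 441 352.1 242.9 [ 65. 126. 130.]
  mask 0.68 492 400.6 248.1 [81. 85. 91.]
  mask 0.65 465 292.7 214.4 [67. 73. 84.]
  mask 0.57 309 294.6 201.0 [69. 74. 83.]
side block 0.78 [731 355   2] [244 155]
side block 0.64 [596 232   0] [228 179]
side block 0.58 [596 360   0] [213 164]
side block 0.51 [536  58   1] [236 210]
side block 0.39 [496  54   2] [225 214]
side spray_can 0.82 [470 348   0] [184 174]
side spray_can 0.52 [501  52   0] [227 214]
  mask 0.75 203 244.0 152.8 [ 69. 135. 141.]
  mask 0.68 154 212.2 159.9 [ 94.  99. 108.]
  mask 0.63 119 234.1 198.8 [ 88.  98. 123.]
  mask 0.63 131 226.1 171.6 [ 80. 144. 156.]
  mask 0.41 42 225.0 201.3 [ 99. 106. 123.]
```

View pics/wrist1.png

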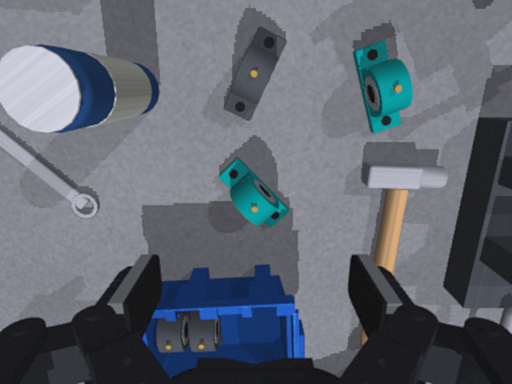

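```bash
python3 - <<'E'
from h import *
s=snapshot("wrist")
P=[]
for uv in [(269,42),(240,107)]:
    o,d=ray(s,uv); P.append(o+d*(12-o[2])/d[2])
P=np.array(P);print(P.round(1),P.mean(0).round(1),np.linalg.norm(P[0]-P[1]),np.degrees(np.arctan2(*(P[0]-P[1])[[1,0]])))
o,d=ray(s,(254,73));print((o+d*(56-o[2])/d[2]).round(1))
for r in regions_of("block",s):
    m=r["mask"]
    if m.sum()>2000 and s["color"][m].mean(0)[1]<95:
        print(cv2.minAreaRect(np.argwhere(m)[:,::-1].astype(np.float32)))
for q in ["block"]:
    for i in range(3):
        s=snapshot("wrist")
        print([w(s,r["xyz"]).round(1).tolist() for r in pinpoint(q,s) if abs(w(s,r["xyz"])[1]-364)<15 and abs(w(s,r["xyz"])[0]-598)<30])
E
```

```text
[[614.4 393.7  12. ]
 [584.  329.6  12. ]] [599.2 361.7  12. ] 70.94383226166688 64.59249000772346
[599.2 362.3  56. ]
((253.1444854736328, 71.5679931640625), (32.999271392822266, 90.96089172363281), 25.201122283935547)
[[598.1, 362.1, 3.3]]
[[601.3, 364.9, 1.9]]
[[596.1, 368.2, 5.5]]
```

Call:
{"fn": "play_rows", "kwargs": {
  "increments": [
    [1,[25,0,0],0],
    [1,[35,0,0],0],
    [1,[21,0,10],0.1],
    [1,[10,0,25],0.115],
    [1,[0,0,35],0.115],
    [1,[0,0,40],0.115],
    [1,[0,0,40],0],
    [1,[0,0,32],0],
    [1,[0,0,18],0],
    [1,[0,0,7],0],
    [1,[0,0,0],0],
    [1,[0,0,0],0]
  ],
  "force": 50
}}

```text
time: 4.63
tool_pos: [601.7, 361.3, 25.4]
tcp_rot: [180.0, -0.1, 64.5]
ft_force: [-0.3, 0.7, 1.1]
finger_gap: 85.3
grip_force: 0.0
```

```bash
python3 - <<'E'
from h import *
s=sense();print(s["time"],s["tool_pos"],s["tcp_rot"],s["ft_force"])
s=snapshot("wrist"); save(s,"wrist2")
E
```

```text
4.6333 [601.6543204  361.30813695  25.41205551] [ 1.79959619e+02 -5.33673940e-02  6.45031977e+01] [-0.26800522  0.68793648  1.07761309]
```

View pics/wrist2.png

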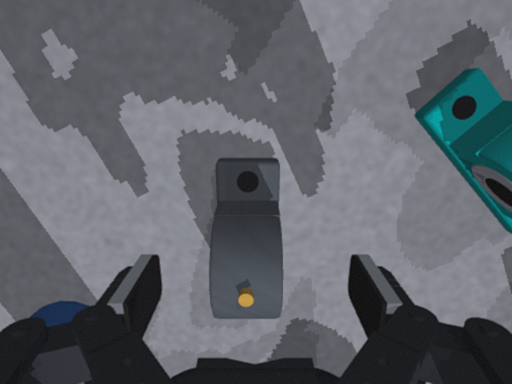

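Call:
{"fn": "play_rows", "kwargs": {
  "increments": [
    [1,[0,-2.5,0],0],
    [0,[0,0,0],0],
    [-0.5,[0,0,0],0],
    [-1,[0,0,0],0],
    [-1,[0,0,0],0],
    [-1,[0,0,0],0],
    [-1,[0,0,0],0],
    [-1,[0,0,0],0],
    [-1,[0,0,0],0]
  ],
  "force": 50
}}

```text
time: 5.43
tool_pos: [599.0, 362.2, 24.7]
tcp_rot: [180.0, -0.0, 64.5]
ft_force: [-0.1, -0.5, 4.4]
finger_gap: 29.7
grip_force: 50.7
```

Call:
{"fn": "play_rows", "kwargs": {
  "increments": [
    [-1,[0,0,-15],0],
    [-1,[0,0,-30],0],
    [-1,[0,0,-40],0],
    [-1,[0,0,-40],-0.1],
    [-1,[0,0,-40],-0.115],
    [-1,[0,0,-30],-0.115],
    [-1,[0,0,-15],-0.115],
    [-1,[-20,-5,0],0],
    [-1,[-35,-5,0],0],
    [-1,[-41,-5,0],0],
    [-1,[-41,-5,0],0],
    [-1,[-41,-5,0],0]
  ]
}}

```text
time: 6.43
tool_pos: [572.5, 182.5, 234.1]
tcp_rot: [-179.9, 0.0, 90.0]
ft_force: [2.1, -0.2, -4.4]
finger_gap: 29.2
grip_force: 50.4
```

Call:
{"fn": "play_rows", "kwargs": {
  "increments": [
    [-1,[-41,-5,0],0],
    [-1,[-41,-5,0],0],
    [-1,[-41,-4,0],0],
    [-1,[-35,0,0],0],
    [-1,[-25,0,0],0],
    [-1,[-11,0,0],0],
    [-1,[0,0,0],0],
    [-1,[0,0,0],0]
  ]
}}

```text
time: 7.1
tool_pos: [559.5, -10.0, 234.3]
tcp_rot: [-180.0, -0.0, 89.9]
ft_force: [0.1, 0.9, -3.8]
finger_gap: 29.3
grip_force: 50.4
```

```bash
cat >> h.py <<'E'
Q=["tote_low_front","tote_low_pocket","tote_low_foot","tote_low"]
def fit(obs):  # obs: list of (s,key,xyz world) -> fit x,y,yaw of level tote at bench
    L=dict(tote_low_front=(-90,0,60),tote_low_pocket=(22,68,84),tote_low_foot=(58,62,0),tote_low=(0,0,0))
    a=np.array([L[k][:2] for k,_ in obs],float);b=np.array([p[:2] for _,p in obs])
    am,bm=a.mean(0),b.mean(0);A=a-am;B=b-bm
    th=np.arctan2((A[:,0]*B[:,1]-A[:,1]*B[:,0]).sum(),(A*B).sum())
    R=np.array([[np.cos(th),-np.sin(th)],[np.sin(th),np.cos(th)]])
    t=bm-R@am; return t,np.degrees(th),np.abs(b-a@R.T-t).max()
E
python3 - <<'E'
from h import *
s=sense();print(s["time"],s["tool_pos"],s["tcp_rot"],s["ft_force"],s["finger_gap"])
obs=[]
for n in ["wrist","wrist","scene","side"]:
    s=snapshot(n); save(s,n+"3")
    for q in Q:
        for r in pinpoint(q,s)[:1]:
            P=w(s,r["xyz"]); print(n,q,round(r["p"],2),P.round(1),px(s,P).round().astype(int))
            if r["p"]>.6: obs.append((q,P))
print(fit(obs))
E
```

```text
7.1 [559.45759227  -9.98126505 234.27739519] [-1.79966087e+02 -3.76181365e-02  8.99230949e+01] [ 0.1389173   0.87778692 -3.8392488 ] 29.34142517821356
wrist tote_low_front 0.71 [466.9  55.6  61.1] [157 104]
wrist tote_low_pocket 0.58 [574.5 129.9  85.1] [274   9]
wrist tote_low_foot 0.9 [610.2 124.2   3.4] [304  33]
wrist tote_low 0.56 [553.2  60.6   1.6] [249  96]
wrist tote_low_front 0.66 [468.6  54.5  61.5] [158 106]
wrist tote_low_pocket 0.67 [570.5 129.5  86.2] [269  11]
wrist tote_low_foot 0.95 [610.8 125.1  -0. ] [304  34]
wrist tote_low 0.89 [5.55e+02 5.97e+01 4.00e-01] [251  98]
scene tote_low_front 0.93 [464.3  53.1  59.1] [295 186]
scene tote_low_pocket 0.66 [571.6 129.7  84. ] [320 217]
scene tote_low_foot 0.63 [607.8 128.3  -3.5] [315 244]
scene tote_low 0.98 [559.1  56.4  -8. ] [291 226]
side tote_low_front 0.57 [461.4  57.5  58.3] [214 202]
side tote_low_pocket 0.85 [571.1 127.3  82.5] [235 176]
side tote_low_foot 0.59 [606.8 123.6  -3.1] [245 194]
side tote_low 0.6 [555.1  61.7  -2. ] [240 208]
(array([555.78842444,  59.68268057]), np.float64(4.135468400898384), np.float64(3.2754579457939172))
```

View pics/wrist3.png

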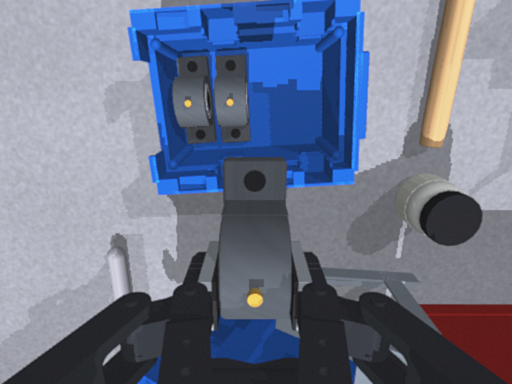

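Call:
{"fn": "play_rows", "kwargs": {
  "increments": [
    [-1,[15,8,0],-0.035],
    [-1,[30,12,0],-0.035],
    [-1,[20,8.2,10],0],
    [-1,[7,0,25],0],
    [-1,[0,0,35],0],
    [-1,[0,0,35],0],
    [-1,[0,0,30],0],
    [-1,[0,0,20],0],
    [-1,[0,0,15],0],
    [-1,[0,0,10],0],
    [-1,[0,0,5],0],
    [-1,[0,0,0],0]
  ]
}}

```text
time: 9.1
tool_pos: [584.4, 62.9, 48.4]
tcp_rot: [-179.9, -0.0, 94.0]
ft_force: [0.2, 0.4, -4.4]
finger_gap: 29.3
grip_force: 50.5
```

```bash
python3 - <<'E'
from h import *
s=sense();print(s["time"],s["tool_pos"],s["tcp_rot"],s["ft_force"],s["finger_gap"])
s=snapshot("wrist"); save(s,"wrist4")
E
```

```text
9.1 [584.40211376  62.89802886  48.37721221] [-1.79909356e+02 -4.21554828e-03  9.40061396e+01] [ 0.2111213   0.43927181 -4.37735268] 29.288285002027727
```

View pics/wrist4.png

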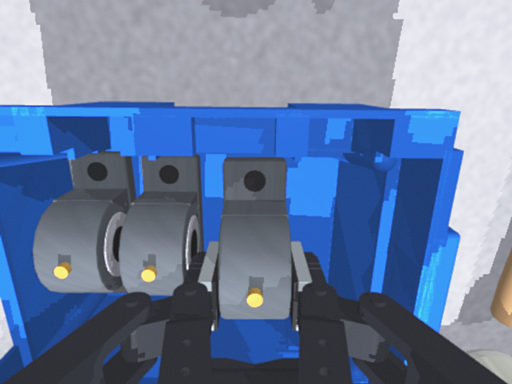

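Call:
{"fn": "play_rows", "kwargs": {
  "increments": [
    [-1,[0,6,0],0],
    [-1,[0,0,8],0],
    [-1,[0,0,6],0],
    [-1,[0,0,3],0],
    [-1,[0,0,1.5],0],
    [-1,[0,0,1],0],
    [-1,[0,0,0.5],0],
    [-1,[0,0,0],0],
    [-1,[0,0,0],0]
  ]
}}

```text
time: 9.9
tool_pos: [591.1, 63.4, 29.5]
tcp_rot: [180.0, 0.0, 94.0]
ft_force: [-0.5, 0.0, -3.3]
finger_gap: 29.3
grip_force: 50.6
```

Call:
{"fn": "play_rows", "kwargs": {
  "increments": [
    [-1,[0,0,0.8],0],
    [-1,[0,0,0.7],0],
    [-1,[0,0,0.5],0],
    [-1,[0,0,0],0],
    [-1,[0,0,0],0]
  ]
}}

```text
time: 10.32
tool_pos: [591.1, 63.4, 27.7]
tcp_rot: [180.0, 0.0, 94.0]
ft_force: [-2.0, 0.0, 2.5]
finger_gap: 29.3
grip_force: 51.2
```

Call:
{"fn": "play_rows", "kwargs": {
  "increments": [
    [-0.2,[0,0,0],0],
    [-0.1,[0,0,0],0],
    [0,[0,0,0],0],
    [0,[0,0,0],0],
    [0,[0,0,0],0],
    [0,[0,0,-15],0],
    [0,[0,0,-30],0],
    [0,[0,0,-40],0],
    [0,[0,0,-40],0],
    [0,[0,0,-40],0],
    [0,[0,0,-25],0],
    [0,[0,0,0],0]
  ]
}}

```text
time: 11.32
tool_pos: [595.2, 63.5, 226.4]
tcp_rot: [179.2, 0.0, 94.0]
ft_force: [0.6, 0.0, 0.7]
finger_gap: 42.8
grip_force: 0.0
```

```bash
python3 - <<'E'
from h import *
s=sense();print(s["time"],s["tool_pos"],s["ft_force"],s["finger_gap"])
T=[]
for n in ["scene","side","wrist"]:
    s=snapshot(n); save(s,n+"5")
    for q in ["tote_low","block","tote_top_grip","tote_top_front","tote_top","tote_nest"]:
        for r in pinpoint(q,s)[:5 if q=="block" else 1]:
            P=w(s,r["xyz"]); print(n,q,round(r["p"],2),P.round(1))
E
```

```text
11.3167 [595.15101209  63.4851833  226.35421208] [0.55509126 0.03727943 0.74316222] 42.822876309754164
scene tote_low 0.62 [558.7  52.7  -2.1]
scene block 0.85 [597.  229.3   1.4]
scene block 0.82 [593.2  65.5  -1.1]
scene block 0.79 [539.3  57.1  -1.9]
scene block 0.75 [ 4.986e+02  5.970e+01 -1.000e-01]
scene block 0.67 [ 7.320e+02  3.484e+02 -2.000e-01]
scene tote_top_grip 0.91 [ 612.2 -242.8  235.4]
scene tote_top_front 0.63 [ 456.4 -235.1  128.4]
scene tote_top 0.74 [ 564.1 -244.3  117.3]
scene tote_nest 0.75 [ 590.4 -248.1   78.8]
side tote_low 0.77 [5.579e+02 5.950e+01 2.000e-01]
side block 0.78 [731.7 353.1  -1.9]
side block 0.6 [5.931e+02 2.284e+02 5.000e-01]
side block 0.58 [4.997e+02 5.120e+01 4.000e-01]
side block 0.58 [5.35e+02 5.81e+01 2.00e-01]
side block 0.48 [5.876e+02 6.060e+01 2.000e-01]
side tote_top_grip 0.65 [ 615.  -248.3  231.5]
side tote_top_front 0.87 [ 458.8 -231.8  129.8]
side tote_top 0.9 [ 572.1 -241.   120.2]
side tote_nest 0.79 [ 588.1 -247.8   74. ]
wrist tote_low 0.78 [558.6  59.8   1.3]
wrist block 0.95 [595.9  65.9   8. ]
wrist block 0.84 [542.1  57.5   1.6]
wrist block 0.74 [500.7  58.2   4.7]
wrist tote_top_front 0.28 [575.7 129.2  85.6]
wrist tote_nest 0.72 [502.2  55.7   4. ]
```

Call:
{"fn": "play_rows", "kwargs": {
  "increments": [
    [0,[0,0,-30],0.07],
    [0,[0,0,-35],0.07],
    [0,[-20,3,-35],0],
    [0,[-35,5,-24],0],
    [0,[-40,5,0],0],
    [0,[-40,5,0],0],
    [0,[-40,5,0],0],
    [0,[-40,5,0],0],
    [0,[-40,5,0],0],
    [0,[-40,5,0],0],
    [0,[-36,5,0],0],
    [0,[-30,1,0],0]
  ]
}}

```text
time: 13.37
tool_pos: [609.2, -301.8, 340.2]
tcp_rot: [-180.0, 0.0, 85.9]
ft_force: [0.0, 0.6, -0.0]
finger_gap: 42.8
grip_force: 0.0
```

```bash
python3 - <<'E'
from h import *
s=sense();print(s["time"],s["tool_pos"],s["tcp_rot"],s["joint_pos"])
for n in ["wrist","wrist","scene","side"]:
    s=snapshot(n); save(s,n+"6")
    for q in ["tote_top_grip","tote_top_front","tote_top","tote_nest","spanner","round_bar"]:
        for r in pinpoint(q,s)[:1]:
            P=w(s,r["xyz"]); print(n,q,round(r["p"],2),P.round(1),px(s,P).round())
E
```

```text
13.3667 [ 609.23702288 -301.83438232  340.22121338] [-1.79985978e+02  1.25347464e-02  8.59146414e+01] [-3.06645066e+01  1.93936801e+01  6.02627549e+01 -1.77730060e-02
  1.00350496e+02 -2.65823386e+01]
wrist tote_top_grip 0.8 [ 612.2 -245.7  235.5] [254. 121.]
wrist tote_top_front 0.6 [ 460.7 -238.5  133.4] [110. 115.]
wrist tote_top 0.88 [ 567.9 -243.5  123.3] [213. 112.]
wrist round_bar 0.83 [ 383.3 -200.8   -1.2] [90. 84.]
wrist tote_top_grip 0.6 [ 615.4 -245.8  235.6] [258. 126.]
wrist tote_top_front 0.81 [ 460.7 -238.9  130.9] [111. 119.]
wrist tote_top 0.8 [ 568.3 -237.6  122.3] [213. 110.]
wrist round_bar 0.68 [ 387.7 -200.7    0.6] [93. 86.]
scene tote_top_grip 0.73 [ 612.5 -242.9  236.3] [173. 183.]
scene tote_top_front 0.69 [ 453.8 -241.7  129.2] [193. 157.]
scene tote_top 0.85 [ 566.6 -243.9  115.5] [183. 193.]
scene tote_nest 0.96 [ 587.5 -250.6   77.8] [181. 207.]
scene spanner 0.53 [337.  269.4   2.6] [368. 170.]
scene round_bar 0.56 [ 384.2 -201.9   -1.8] [215. 166.]
side tote_top_grip 0.64 [ 615.9 -247.4  231.9] [323. 192.]
side tote_top 0.73 [ 570.6 -241.5  116.8] [302. 233.]
side tote_nest 0.8 [ 588.9 -248.    76.1] [308. 243.]
side spanner 0.66 [3.333e+02 2.711e+02 2.000e-01] [155. 194.]
side round_bar 0.78 [ 382.1 -198.7    1.1] [230. 280.]
```

View pics/wrist6.png

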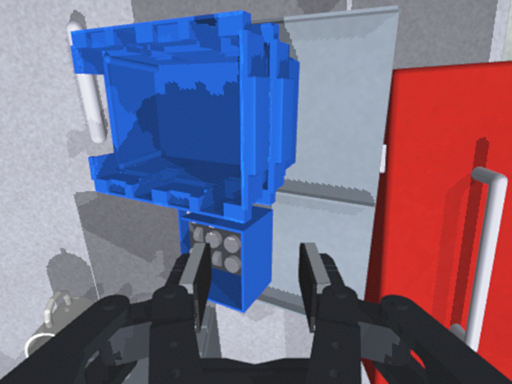

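Call:
{"fn": "play_rows", "kwargs": {
  "increments": [
    [0,[10,0,10],0],
    [0,[25,-1,25],0],
    [0,[15,-1,25],0],
    [0,[4,-1.3,15],0],
    [0,[0,0,5],0],
    [0,[0,0,0],0],
    [0,[0,0,0],0],
    [0,[0,0,0],0]
  ],
  "force": 20
}}

```text
time: 15.43
tool_pos: [610.7, -245.9, 262.7]
tcp_rot: [179.9, 0.1, 85.9]
ft_force: [-1.0, -0.7, 0.6]
finger_gap: 42.9
grip_force: 0.0
```

```bash
python3 - <<'E'
from h import *
s=sense();print(s["time"],s["tool_pos"],s["tcp_rot"])
for n in ["wrist","wrist","wrist"]:
    s=snapshot(n); save(s,n+"7")
    for q in ["tote_top_grip","tote_top"]:
        for r in pinpoint(q,s)[:1]:
            P=w(s,r["xyz"]); print(n,q,round(r["p"],2),P.round(1),px(s,P).round())
t=sense()["tool_pos"];print(px(s,t),px(s,t+[0,0,-27]))
E
```

```text
15.4333 [ 610.70299672 -245.88221553  262.74181258] [1.79852275e+02 6.91324351e-02 8.59498029e+01]
wrist tote_top_grip 0.89 [ 612.3 -243.8  235.2] [257. 230.]
wrist tote_top 0.58 [ 564.8 -240.2  121.4] [204. 177.]
wrist tote_top_grip 0.71 [ 613.  -242.9  233.3] [259. 228.]
wrist tote_top 0.71 [ 569.  -239.4  120.2] [208. 176.]
wrist tote_top_grip 0.56 [ 611.1 -245.   236.3] [257. 235.]
wrist tote_top 0.63 [ 569.4 -240.2  123.8] [209. 179.]
[254.76317317 256.10576487] [254.72223647 232.95640003]
```

View pics/wrist7.png

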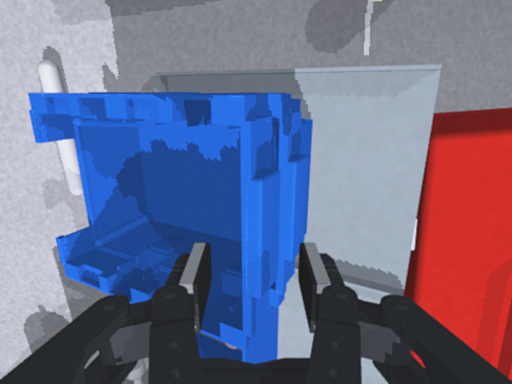

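Call:
{"fn": "play_rows", "kwargs": {
  "increments": [
    [0,[0,2.5,10],0],
    [0,[0,0,15],0],
    [0,[0,0,12],0],
    [0,[0,0,7],0],
    [0,[0,0,1],0],
    [0,[0,0,0],0],
    [0,[0,0,0],0]
  ],
  "force": 20
}}

```text
time: 16.47
tool_pos: [612.7, -245.1, 216.1]
tcp_rot: [180.0, 0.0, 86.0]
ft_force: [0.8, -0.5, -0.6]
finger_gap: 42.7
grip_force: 0.0
```

Call:
{"fn": "play_rows", "kwargs": {
  "increments": [
    [-0.2,[0,0,0],0],
    [-0.4,[0,0,0],0],
    [-0.5,[0,0,0],0],
    [-0.6,[0,0,0],0],
    [-0.7,[0,0,0],0],
    [-1,[0,0,0],0],
    [-1,[0,0,0],0],
    [-1,[0,0,0],0]
  ],
  "force": 20
}}

```text
time: 17.13
tool_pos: [613.0, -245.2, 216.4]
tcp_rot: [179.9, 0.0, 86.0]
ft_force: [2.0, -0.1, 4.0]
finger_gap: 20.5
grip_force: 19.7
```

Call:
{"fn": "play_rows", "kwargs": {
  "increments": [
    [-1,[0,-1,-2],0],
    [-1,[0,-2.3,-4.4],0],
    [-1,[0,-2.3,-4.4],0],
    [-1,[0,-2.3,-4.4],0],
    [-1,[0,0,0],0],
    [-1,[0,0,0],0]
  ]
}}

```text
time: 17.63
tool_pos: [604.4, -244.5, 231.2]
tcp_rot: [-180.0, 0.0, 86.0]
ft_force: [-0.1, -0.2, -1.3]
finger_gap: 20.6
grip_force: 20.4
```

```bash
python3 - <<'E'
from h import *
for n in ["wrist","scene","side"]:
    s=snapshot(n); save(s,n+"8")
    for q in ["tote_top_grip","tote_top_front","tote_nest"]:
        for r in pinpoint(q,s)[:1]:
            P=w(s,r["xyz"]); print(n,q,round(r["p"],2),P.round(1),px(s,P).round())
E
```

```text
wrist tote_top_grip 0.75 [ 604.8 -245.5  247.9] [256. 278.]
wrist tote_top_front 0.81 [ 447.7 -237.6  146.8] [ 45. 206.]
scene tote_top_grip 0.96 [ 604.3 -242.   246.6] [173. 177.]
scene tote_top_front 0.88 [ 446.8 -237.6  145.6] [194. 152.]
side tote_top_grip 0.84 [ 605.7 -243.   244.6] [319. 188.]
side tote_top_front 0.84 [ 446.6 -231.1  145.9] [258. 238.]
side tote_nest 0.84 [ 588.9 -248.    74.8] [308. 244.]
```

Call:
{"fn": "play_rows", "kwargs": {
  "increments": [
    [-1,[0,-2.3,-4.4],0],
    [-1,[0,-2.3,-4.4],0],
    [-1,[0,-2.3,-4.4],0],
    [-1,[0,-2.3,-4.4],0],
    [-1,[0,-2.3,-4.4],0],
    [-1,[0,-2.3,-4.4],0],
    [-1,[0,-2.3,-4.4],0],
    [-1,[0,-2.3,-4.4],0],
    [-1,[0,0,0],0],
    [-1,[0,0,0],0]
  ]
}}

```text
time: 19.07
tool_pos: [586.3, -243.3, 266.6]
tcp_rot: [180.0, 0.0, 86.0]
ft_force: [-0.0, 0.4, -2.5]
finger_gap: 20.3
grip_force: 20.8
```

```bash
python3 - <<'E'
from h import *
t=sense();print(t["finger_gap"],t["tool_pos"])
for n in ["wrist","scene","side"]:
    s=snapshot(n); save(s,n+"9")
    for q in ["tote_top_grip","tote_top_front","tote_nest"]:
        for r in pinpoint(q,s)[:1]:
            P=w(s,r["xyz"]); print(n,q,round(r["p"],2),P.round(1),px(s,P).round())
E
```

```text
20.294327269807514 [ 586.34503134 -243.29284443  266.60402485]
wrist tote_top_grip 0.78 [ 584.1 -242.9  286.4] [250. 279.]
wrist tote_top_front 0.74 [ 430.5 -235.3  183.9] [ 44. 205.]
scene tote_top_grip 0.72 [ 587.1 -241.   282. ] [173. 163.]
scene tote_top_front 0.64 [ 426.9 -235.8  177.7] [195. 139.]
scene tote_nest 0.72 [ 588.2 -246.1   78.8] [183. 207.]
side tote_top_grip 0.77 [ 589.  -244.6  281.3] [315. 177.]
side tote_top_front 0.83 [ 429.2 -231.2  183. ] [252. 229.]
side tote_nest 0.8 [ 589.9 -246.6   75.9] [308. 243.]
```

Call:
{"fn": "play_rows", "kwargs": {
  "increments": [
    [-1,[0,-5,-9],0],
    [-1,[0,-5,-15],0],
    [-1,[0,-5,-20],0],
    [-1,[0,0,-10],0],
    [-1,[0,0,0],0],
    [-1,[0,0,0],0],
    [-1,[0,0,0],0],
    [-1,[0,0,0],0]
  ],
  "force": 60
}}

```text
time: 20.33
tool_pos: [570.9, -241.9, 318.4]
tcp_rot: [-179.9, -0.1, 86.0]
ft_force: [0.4, 0.2, -2.5]
finger_gap: 10.6
grip_force: 63.8
```

```bash
python3 - <<'E'
from h import *
t=sense();print(t["finger_gap"],t["tool_pos"])
for n in ["wrist","scene","side"]:
    s=snapshot(n); save(s,n+"10")
    for q in ["tote_top_grip","tote_top_front","tote_nest"]:
        for r in pinpoint(q,s)[:1]:
            P=w(s,r["xyz"]); print(n,q,round(r["p"],2),P.round(1),px(s,P).round())
E
```

```text
10.620001245178324 [ 570.94912605 -241.86817972  318.36574728]
wrist tote_top_grip 0.57 [ 568.8 -242.2  330.9] [251. 272.]
wrist tote_nest 0.65 [ 589.7 -242.9   78.1] [271. 158.]
scene tote_top_grip 0.94 [ 571.  -241.8  329.7] [171. 146.]
scene tote_top_front 0.68 [ 384.2 -232.8  310.4] [193.  94.]
scene tote_nest 0.77 [ 585.7 -245.9   76.7] [183. 207.]
side tote_top_grip 0.62 [ 570.1 -245.   327.9] [311. 162.]
side tote_top_front 0.66 [ 386.  -226.4  312.6] [234. 187.]
side tote_nest 0.78 [ 590.4 -246.8   76. ] [308. 243.]
```

View pics/side10.png

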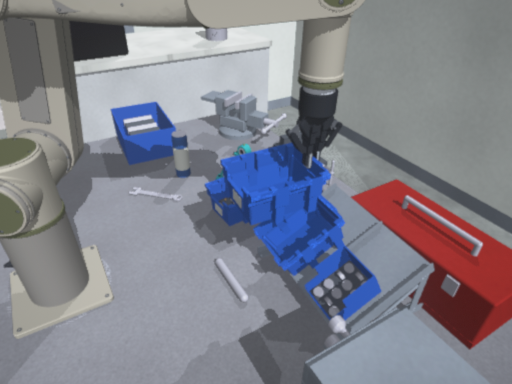

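```bash
cat >> h.py <<'E'
def plan(p0,y0,p1,y1,n):  # smooth blend; yaw in deg; prints tool-frame rows
    f=[(1-np.cos(np.pi*i/n))/2*0.5+0.5*i/n for i in range(n+1)]
    p0,p1=np.array(p0,float),np.array(p1,float);P=[p0+(p1-p0)*a for a in f];Y=np.radians([y0+(y1-y0)*a for a in f])
    for i in range(n):
        c,s_=np.cos(Y[i]),np.sin(Y[i]);d=P[i+1]-P[i]
        print(np.round([c*d[0]+s_*d[1], s_*d[0]-c*d[1], -d[2]],1).tolist(),round(float(Y[i]-Y[i+1]),3))
E
python3 - <<'E'
from h import *
t=sense();print(t["tool_pos"],t["tcp_rot"],t["finger_gap"],t["joint_pos"])
plan(t["tool_pos"],86,[352,104,250],180,20)
E
```

```text
[ 571.36599474 -242.13581656  320.16922043] [1.79991222e+02 4.49160173e-03 8.59909059e+01] 10.596745633128647 [-2.76987805e+01  9.60200057e+00  7.37438977e+01 -5.90398428e-04
  9.66442591e+01 -2.36897551e+01]
[9.3, -6.8, 2.0] -0.046
[11.6, -7.8, 2.4] -0.056
[14.1, -8.3, 2.8] -0.066
[16.6, -8.4, 3.2] -0.075
[19.1, -7.9, 3.5] -0.083
[21.4, -6.8, 3.8] -0.09
[23.4, -5.2, 4.1] -0.096
[24.9, -3.1, 4.3] -0.1
[25.9, -0.6, 4.4] -0.104
[26.2, 2.1, 4.5] -0.105
[25.8, 4.8, 4.5] -0.105
[24.8, 7.4, 4.4] -0.104
[23.2, 9.6, 4.3] -0.1
[21.1, 11.4, 4.1] -0.096
[18.7, 12.5, 3.8] -0.09
[16.1, 13.0, 3.5] -0.083
[13.5, 12.9, 3.2] -0.075
[11.0, 12.2, 2.8] -0.066
[8.7, 11.0, 2.4] -0.056
[6.6, 9.4, 2.0] -0.046
```

Call:
{"fn": "play_rows", "kwargs": {
  "increments": [
    [-1,[9,-7,2],-0.046],
    [-1,[12,-8,2.5],-0.056],
    [-1,[14,-8,3],-0.066],
    [-1,[16.5,-8.5,3],-0.075],
    [-1,[19,-8,3.5],-0.083],
    [-1,[21.5,-7,4],-0.09],
    [-1,[23.5,-5,4],-0.096],
    [-1,[25,-3,4.5],-0.1],
    [-1,[26,-0.5,4.5],-0.104],
    [-1,[26,2,4.5],-0.105],
    [-1,[26,5,4.5],-0.105],
    [-1,[25,7.5,4.5],-0.104]
  ],
  "force": 80
}}

```text
time: 21.93
tool_pos: [432.6, -23.7, 275.6]
tcp_rot: [180.0, 0.0, 145.3]
ft_force: [0.1, 0.2, -2.8]
finger_gap: 10.7
grip_force: 82.5
```

Call:
{"fn": "play_rows", "kwargs": {
  "increments": [
    [-1,[23,9.5,4],-0.1],
    [-1,[21,11.5,4],-0.096],
    [-1,[18.5,12.5,4],-0.09],
    [-1,[16,13,3.5],-0.083],
    [-1,[13.5,13,3],-0.075],
    [-1,[11,12,3],-0.066],
    [-1,[8.5,11,2.5],-0.056],
    [-1,[6.5,9.5,2],-0.046],
    [-1,[0,0,0],0],
    [-1,[0,0,0],0]
  ]
}}

```text
time: 22.77
tool_pos: [352.0, 104.3, 249.8]
tcp_rot: [-180.0, 0.0, -179.9]
ft_force: [0.0, 0.3, -2.9]
finger_gap: 10.4
grip_force: 82.6
```

```bash
python3 - <<'E'
from h import *
t=sense();print(t["time"],t["tool_pos"],t["tcp_rot"],t["finger_gap"],t["joint_pos"],t["ft_force"])
for n in ["scene","side"]:
    s=snapshot(n); save(s,n+"11")
    for q in ["tote_top_grip","tote_top_front","tote_top"]:
        for r in pinpoint(q,s)[:2]:
            P=w(s,r["xyz"]); print(n,q,round(r["p"],2),P.round(1),px(s,P).round())
E
```

```text
22.7667 [351.99608725 104.32361103 249.81424409] [-1.79998047e+02  4.08572868e-02 -1.79908405e+02] 10.370194338887345 [ 8.49995436e+00 -3.15691481e+01  1.17066215e+02 -7.93026000e-03
  9.44628003e+01 -8.15922600e+01] [ 0.04713781  0.34175955 -2.86582984]
scene tote_top_grip 0.55 [352.4 107.  261.4] [324. 111.]
scene tote_top_front 0.64 [347.1 -80.1 240.6] [254. 108.]
scene tote_top 0.74 [348.6   7.1 178.5] [285. 127.]
scene tote_top 0.5 [760.7 139.1  -2. ] [314. 296.]
side tote_top_grip 0.93 [357.2 101.  258. ] [169. 147.]
side tote_top_grip 0.51 [537.3  57.8   3.6] [236. 209.]
side tote_top_front 0.96 [352.1 -77.8 241.1] [193. 185.]
side tote_top_front 0.29 [ 591.1 -247.4   76.3] [308. 243.]
side tote_top 0.98 [355.5  11.  182.9] [183. 186.]
```

View pics/side11.png

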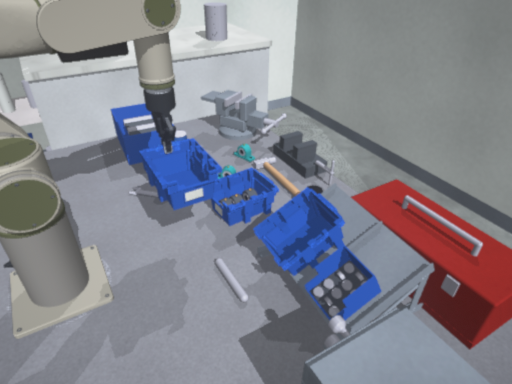

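Call:
{"fn": "play_rows", "kwargs": {
  "increments": [
    [-1,[0,0,15],0],
    [-1,[0,0,30],0],
    [-1,[0,0,40],0],
    [-1,[0,0,40],0],
    [-1,[0,0,25],0],
    [-1,[0,0,14],0],
    [-1,[0,0,8],0],
    [-1,[0,0,3],0],
    [-1,[0,0,0],0],
    [-1,[0,0,0],0]
  ]
}}

```text
time: 24.0
tool_pos: [353.1, 104.2, 75.9]
tcp_rot: [180.0, 0.1, -179.9]
ft_force: [0.8, -0.2, -1.4]
finger_gap: 10.0
grip_force: 82.6
```

Call:
{"fn": "play_rows", "kwargs": {
  "increments": [
    [-1,[0,0,2],0],
    [-1,[0,0,2],0],
    [-1,[0,0,1],0],
    [-1,[0,0,0],0],
    [-1,[0,0,0],0]
  ]
}}

```text
time: 24.42
tool_pos: [352.2, 104.1, 69.7]
tcp_rot: [180.0, 0.0, -179.9]
ft_force: [-0.4, 0.4, -2.7]
finger_gap: 10.4
grip_force: 82.6
```

Call:
{"fn": "play_rows", "kwargs": {
  "increments": [
    [-1,[0,0,1],0],
    [-1,[0,0,1],0],
    [-1,[0,0,1],0],
    [-1,[0,0,1],0],
    [-1,[0,0,0],0],
    [-1,[0,0,0],0]
  ]
}}

```text
time: 24.92
tool_pos: [352.5, 104.4, 67.3]
tcp_rot: [180.0, 0.0, -179.9]
ft_force: [-10.3, 0.7, 17.2]
finger_gap: 10.2
grip_force: 85.6
```

Call:
{"fn": "play_rows", "kwargs": {
  "increments": [
    [-1,[0,0,-1.5],0],
    [-0.5,[0,0,0],0],
    [-0.2,[0,0,0],0],
    [0,[0,0,0],0],
    [0,[0,0,0],0],
    [0,[0,0,-10],0],
    [0,[0,0,-20],0],
    [0,[0,0,-25],0],
    [0,[0,0,-10],0.12],
    [0,[0,0,0],0.12],
    [0,[0,0,0],0.12],
    [0,[0,0,0],0.12]
  ],
  "force": 60
}}

```text
time: 25.92
tool_pos: [352.5, 104.1, 133.3]
tcp_rot: [180.0, 0.1, 152.2]
ft_force: [-0.4, -0.4, 0.5]
finger_gap: 42.6
grip_force: 0.0
```

Call:
{"fn": "play_rows", "kwargs": {
  "increments": [
    [0,[0,0,0],0.12],
    [0,[0,0,0],0.12],
    [0,[0,0,0],0.12],
    [0,[0,0,0],0.12],
    [0,[0,0,0],0.12],
    [0,[0,0,0],0.12],
    [0,[0,0,0],0.12],
    [0,[0,0,0],0.12],
    [0,[0,0,0],0.12],
    [0,[0,0,0],0.12],
    [0,[0,0,0],0.12],
    [0,[0,0,0],0.12]
  ]
}}

```text
time: 26.92
tool_pos: [352.2, 104.1, 132.8]
tcp_rot: [180.0, -0.0, 69.7]
ft_force: [0.6, 0.6, -0.1]
finger_gap: 42.6
grip_force: 0.0
```

Call:
{"fn": "play_rows", "kwargs": {
  "increments": [
    [0,[0,0,0],0.12],
    [0,[0,0,0],0.12],
    [0,[0,0,0],0.12],
    [0,[0,0,0],0.12],
    [0,[0,0,0],0.12],
    [0,[0,0,0],0.12],
    [0,[0,0,0],0.12],
    [0,[0,0,0],0.12],
    [0,[0,0,0],0.12],
    [0,[0,0,0],0.12],
    [0,[0,0,0],0.02],
    [0,[0,0,0],0]
  ]
}}

```text
time: 27.92
tool_pos: [352.2, 104.1, 132.6]
tcp_rot: [-180.0, -0.0, 0.3]
ft_force: [0.0, -0.5, -1.2]
finger_gap: 43.0
grip_force: 0.0
```

```bash
python3 - <<'E'
from h import *
t=sense();print(t["time"],t["tool_pos"],t["tcp_rot"],t["finger_gap"],t["joint_pos"],t["ft_force"])
s=snapshot("wrist"); save(s,"wrist12")
for n in ["wrist","scene","side"]:
    s=snapshot(n)
    for q in ["tote_top_grip","tote_top_front"]:
        for r in pinpoint(q,s)[:1]:
            P=w(s,r["xyz"]); print(n,q,round(r["p"],2),P.round(1),px(s,P).round())
    if n=="wrist": print(px(s,[*t["tool_pos"][:2],90]))
E
```

```text
27.9167 [352.21287246 104.10123516 132.61445238] [-1.79996492e+02 -2.51900442e-02  2.67654787e-01] 42.966309829309566 [ 8.45244473e+00 -2.80758936e+01  1.26962740e+02 -1.15474859e-04
  8.10877204e+01  9.81848070e+01] [ 0.02318479 -0.46187962 -1.21714411]
wrist tote_top_grip 0.64 [351.  108.5  78.5] [248. 217.]
[255.14292506 221.95212678]
scene tote_top_grip 0.93 [354.2 107.3  79.9] [318. 154.]
scene tote_top_front 0.71 [351.2 -81.7  55.9] [255. 151.]
side tote_top_grip 0.75 [353.6  99.9  77.9] [175. 201.]
```

View pics/wrist12.png

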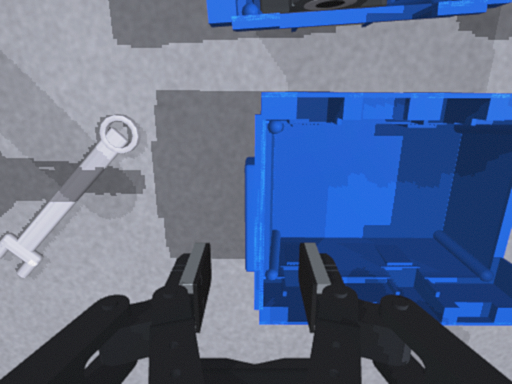

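Call:
{"fn": "play_rows", "kwargs": {
  "increments": [
    [0,[0,0,15],0.005],
    [0,[0,0,25],0],
    [0,[0,0,20],0],
    [0,[0,0,10],0],
    [0,[0,0,2],0],
    [-0.3,[0,0,0],0],
    [-0.6,[0,0,0],0],
    [-1,[0,0,0],0],
    [-1,[0,0,0],0],
    [-1,[0,0,0],0],
    [-1,[0,0,0],0]
  ],
  "force": 80
}}

```text
time: 29.33
tool_pos: [353.3, 104.2, 61.6]
tcp_rot: [-180.0, -0.1, -0.1]
ft_force: [-0.9, -0.8, 6.4]
finger_gap: 10.9
grip_force: 78.8
```

```bash
python3 - <<'E'
from h import *
t=sense();print(t["tool_pos"],t["tcp_rot"])
s=snapshot("wrist"); save(s,"wrist13")
T=np.array(s["world_from_camera"]).copy(); T[2,3]+=132.6-t["tool_pos"][2]; T[0,3]+=352.2-t["tool_pos"][0]
q=dict(intrinsics=s["intrinsics"],world_from_camera=T)
im=cv2.imread("pics/wrist12.png")
hsv=cv2.cvtColor(im,cv2.COLOR_BGR2HSV); m=((hsv[...,0]>100)&(hsv[...,0]<125)&(hsv[...,1]>150))
for c in [247,249,251,253,258,261,263,265,270,300,340,450,500]:
    r=np.nonzero(m[60:,c])[0]+60
    P=[]
    for v in (r.min(),r.max()):
        o,d=ray(q,(c,v)); P.append((o+d*(90-o[2])/d[2]).round(1)[:2])
    print(c,r.min(),r.max(),P, (P[0]+P[1])/2)
E
```

```text
[353.32258983 104.24476208  61.60864296] [-1.79980829e+02 -1.46796113e-01 -1.27638531e-01]
247 158 270 [array([392.5, 109. ]), array([318.4, 109.6])] [355.45 109.3 ]
249 158 270 [array([392.5, 107.8]), array([318.4, 108.3])] [355.45 108.05]
251 158 270 [array([392.5, 106.6]), array([318.4, 107. ])] [355.45 106.8 ]
253 157 270 [array([393.1, 105.5]), array([318.4, 105.7])] [355.75 105.6 ]
258 114 309 [array([417.4, 102.6]), array([288.2, 102.4])] [352.8 102.5]
261 93 323 [array([428.6, 101. ]), array([276.7, 100.3])] [352.65 100.65]
263 92 323 [array([429.1,  99.9]), array([276.7,  98.9])] [352.9  99.4]
265 92 323 [array([429.1,  98.8]), array([276.7,  97.6])] [352.9  98.2]
270 92 323 [array([429.1,  96. ]), array([276.7,  94.1])] [352.9   95.05]
300 92 323 [array([429.1,  79.7]), array([276.7,  73.4])] [352.9   76.55]
340 93 274 [array([428.5,  57.7]), array([315.3,  48.8])] [371.9   53.25]
450 93 324 [array([428.4,  -2.4]), array([275.6, -30.4])] [352.  -16.4]
500 94 324 [array([427.8, -29.9]), array([275.6, -65. ])] [351.7  -47.45]
```

```bash
cat > rim.py <<'E'
from h import *
from scipy.spatial.transform import Rotation as Ro
def H(p,e):
    T=np.eye(4);T[:3,:3]=Ro.from_euler("xyz",e,degrees=True).as_matrix();T[:3,3]=p;return T
def bird(im,q,z=90,x0=430,y0=-60,n=(260,240)):  # 1mm px: col=x, row=y
    K=np.array(q["intrinsics"]);T=np.array(q["world_from_camera"]);Ti=np.linalg.inv(T)
    A=np.array([[1,0,x0],[0,1,y0],[0,0,z],[0,0,1.]]);M=K@(Ti@A)[:3]
    return cv2.warpPerspective(im,np.linalg.inv(M),n)
def blue(b):
    h=cv2.cvtColor(b,cv2.COLOR_BGR2HSV);return (((h[...,0]>100)&(h[...,0]<125)&(h[...,1]>150))*255).astype(np.uint8)
E
python3 - <<'E'
from rim import *
s=snapshot("wrist");t=sense()
C=np.linalg.inv(H(t["tool_pos"],t["tcp_rot"]))@np.array(s["world_from_camera"]); np.save("C.npy",C); print(C.round(2).tolist())
for f,p,e in [("wrist3",[559.46,-9.98,234.28],[180,0,89.92]),("wrist5",[595.15,63.49,226.35],[180,0,94])]:
    im=cv2.imread(f"pics/{f}.png");q=dict(intrinsics=s["intrinsics"],world_from_camera=H(p,e)@C)
    b=bird(im,q);m=blue(b);m=cv2.morphologyEx(m,cv2.MORPH_OPEN,np.ones((3,3)))
    yy,xx=np.nonzero(m);print(f,xx.min()+430,xx.max()+430,yy.min()-60,yy.max()-60)
    for x in range(455,660,15):
        r=np.nonzero(m[:,x-430])[0]-60
        if len(r): print("  x",x,r.min(),r.max(),(r.min()+r.max())/2)
    for y in range(-15,140,15):
        r=np.nonzero(m[y+60])[0]+430
        if len(r): print("  y",y,r.min(),r.max())
E
```

```text
[[0.0, -0.95, -0.31, 79.24], [1.0, 0.0, 0.0, -0.49], [-0.0, -0.31, 0.95, -143.34], [0.0, 0.0, 0.0, 1.0]]
wrist3 459 656 -25 134
  x 470 -25 127 51.0
  x 485 -24 128 52.0
  x 500 -23 129 53.0
  x 515 -23 130 53.5
  x 530 4 131 67.5
  x 545 11 132 71.5
  x 560 11 132 71.5
  x 575 11 134 72.5
  x 590 -18 134 58.0
  x 605 -17 134 58.5
  x 620 -16 134 59.0
  x 635 -15 134 59.5
  x 650 -14 97 41.5
  y -15 469 649
  y 0 465 652
  y 15 476 651
  y 30 476 656
  y 45 475 655
  y 60 474 654
  y 75 473 653
  y 90 471 652
  y 105 459 646
  y 120 462 645
wrist5 461 666 -30 139
  x 470 -18 127 54.5
  x 485 -29 128 49.5
  x 500 -29 130 50.5
  x 515 -28 131 51.5
  x 530 -15 132 58.5
  x 545 0 133 66.5
  x 560 -25 134 54.5
  x 575 -24 135 55.5
  x 590 -23 136 56.5
  x 605 -21 137 58.0
  x 620 -21 138 58.5
  x 635 -20 139 59.5
  x 650 7 130 68.5
  y -15 469 644
  y 0 468 662
  y 15 479 661
  y 30 483 665
  y 45 481 665
  y 60 480 663
  y 75 479 663
  y 90 463 661
  y 105 461 655
  y 120 464 654
  y 135 575 649
```

Call:
{"fn": "play_rows", "kwargs": {
  "increments": [
    [-1,[0,0,-4],0],
    [-1,[0,0,-15],0],
    [-1,[0,0,-30],0],
    [-1,[0,0,-40],0],
    [-1,[0,0,-40],0],
    [-1,[0,0,-30],0],
    [-1,[0,0,-11],0],
    [-1,[0,0,0],0],
    [-1,[0,0,0],0]
  ],
  "force": 100
}}

```text
time: 30.18
tool_pos: [351.9, 104.1, 229.2]
tcp_rot: [-180.0, 0.0, -0.1]
ft_force: [-0.0, 0.9, -4.2]
finger_gap: 10.3
grip_force: 97.9
```

```bash
python3 - <<'E'
from h import *
t=sense();print(t["time"],t["tool_pos"],t["tcp_rot"],t["finger_gap"],t["ft_force"])
plan(t["tool_pos"],0,[672,-10,231],94,20)
E
```

```text
30.1833 [351.93216624 104.12702199 229.24237685] [-1.79994195e+02  1.75356045e-02 -1.22737046e-01] 10.328408800193696 [-0.01033669  0.87559529 -4.21117476]
[9.0, 3.2, -0.0] -0.046
[10.7, 4.4, -0.1] -0.056
[12.3, 5.8, -0.1] -0.066
[13.5, 7.6, -0.1] -0.075
[14.3, 9.5, -0.1] -0.083
[14.6, 11.5, -0.1] -0.09
[14.4, 13.6, -0.1] -0.096
[13.7, 15.7, -0.1] -0.1
[12.4, 17.5, -0.1] -0.104
[10.7, 19.0, -0.1] -0.105
[8.6, 20.0, -0.1] -0.105
[6.4, 20.5, -0.1] -0.104
[4.1, 20.4, -0.1] -0.1
[2.0, 19.8, -0.1] -0.096
[0.1, 18.6, -0.1] -0.09
[-1.5, 17.1, -0.1] -0.083
[-2.6, 15.2, -0.1] -0.075
[-3.3, 13.2, -0.1] -0.066
[-3.5, 11.1, -0.1] -0.056
[-3.4, 8.9, -0.0] -0.046
```

Call:
{"fn": "play_rows", "kwargs": {
  "increments": [
    [-1,[9,3,0],-0.046],
    [-1,[10.5,4.5,0],-0.056],
    [-1,[12.5,6,0],-0.066],
    [-1,[13.5,7.5,0],-0.075],
    [-1,[14.5,9.5,0],-0.083],
    [-1,[14.5,11.5,0],-0.09],
    [-1,[14.5,13.5,0],-0.096],
    [-1,[13.5,15.5,0],-0.1],
    [-1,[12.5,17.5,0],-0.104],
    [-1,[10.5,19,0],-0.105],
    [-1,[8.5,20,0],-0.105],
    [-1,[6.5,20.5,0],-0.104]
  ]
}}

```text
time: 31.18
tool_pos: [551.4, 31.9, 225.7]
tcp_rot: [-179.7, 0.2, 59.2]
ft_force: [-0.4, -0.3, -2.6]
finger_gap: 10.2
grip_force: 97.9
```

Call:
{"fn": "play_rows", "kwargs": {
  "increments": [
    [-1,[4,20.5,0],-0.1],
    [-1,[2,20,0],-0.096],
    [-1,[0,18.5,0],-0.09],
    [-1,[-1.5,17,0],-0.083],
    [-1,[-2.5,15,0],-0.075],
    [-1,[-3.5,13,0],-0.066],
    [-1,[-3.5,11,0],-0.056],
    [-1,[-3.5,9,0],-0.046],
    [-1,[0,0,0],0],
    [-1,[0,0,0],0],
    [-1,[0,0,0],0],
    [-1,[0,0,0],0]
  ]
}}

```text
time: 32.18
tool_pos: [670.4, -10.4, 228.8]
tcp_rot: [-179.9, -0.0, 93.9]
ft_force: [0.7, 0.6, -2.6]
finger_gap: 10.6
grip_force: 98.0
```

```bash
python3 - <<'E'
from rim import *
t=sense();print(t["time"],t["tool_pos"],t["tcp_rot"],t["finger_gap"],t["ft_force"])
s=snapshot("wrist");save(s,"wrist14")
im=s["color"][:,:,::-1].copy()
b=bird(im,s);m=blue(b);m=cv2.morphologyEx(m,cv2.MORPH_OPEN,np.ones((3,3)))
for x in range(450,690,12):
    r=np.nonzero(m[:,x-430])[0]-60
    if len(r): print("  x",x,r.min(),r.max(),(r.min()+r.max())/2)
for y in range(-20,140,10):
    r=np.nonzero(m[y+60])[0]+430
    if len(r): print("  y",y,r.min(),r.max())
obs=[]
for k in range(3):
  for n in ["wrist","scene","side"]:
    s=snapshot(n)
    for q in Q:
        for r in pinpoint(q,s)[:1]:
            P=w(s,r["xyz"])
            if r["p"]>.6 and abs(P[0]-557)<110 and -40<P[1]<150: obs.append((q,P)); k==0 and print(n,q,P.round(1))
print(fit(obs),len(obs))
for n in ["scene","side"]:
    s=snapshot(n)
    for q in ["tote_top_grip","tote_top_front","tote_top"]:
        for r in pinpoint(q,s)[:1]: print(n,q,round(r["p"],2),w(s,r["xyz"]).round(1))
E
```

```text
32.1833 [670.35489573 -10.35387106 228.8016062 ] [-1.79876912e+02 -2.06774822e-02  9.39068232e+01] 10.600580646314627 [ 0.66214293  0.63897528 -2.62141739]
  x 462 93 104 98.5
  x 474 -23 120 48.5
  x 486 -22 121 49.5
  x 498 -22 122 50.0
  x 510 -21 123 51.0
  x 522 -20 124 52.0
  x 534 -20 125 52.5
  x 546 -19 125 53.0
  x 558 -18 126 54.0
  x 570 -17 127 55.0
  x 582 -16 128 56.0
  x 594 -15 129 57.0
  x 606 -15 129 57.0
  x 618 -14 130 58.0
  x 630 -13 131 59.0
  x 642 -12 132 60.0
  x 654 1 100 50.5
  x 666 -60 -21 -40.5
  x 678 -60 63 1.5
  y -20 473 689
  y -10 469 689
  y 0 468 689
  y 10 468 689
  y 20 489 689
  y 30 488 689
  y 40 488 689
  y 50 487 689
  y 60 486 689
  y 70 485 657
  y 80 485 656
  y 90 484 656
  y 100 462 654
  y 110 463 648
  y 120 465 648
  y 130 608 644
wrist tote_low_front [472.2  52.9  63.3]
wrist tote_low_pocket [576.4 128.5  87.6]
wrist tote_low_foot [613.8 122.8   2.3]
wrist tote_low [556.2  58.8   1.1]
scene tote_low_foot [609.3 125.2  -2.5]
scene tote_low [561.1  55.   -2.6]
side tote_low_front [468.6  53.6  61. ]
side tote_low_pocket [571.3 127.1  84.9]
side tote_low_foot [608.6 122.9  -1.5]
side tote_low [559.3  62.3  -2.5]
(array([557.72030304,  58.64796287]), np.float64(3.9764458521258934), np.float64(5.894775093490161)) 28
scene tote_top_grip 0.68 [672.9  -9.4 247.6]
scene tote_top_front 0.79 [850.1   1.4 224. ]
scene tote_top 0.57 [763.   -5.6 166.6]
side tote_top_grip 0.94 [671.9 -12.3 246.4]
side tote_top_front 0.92 [854.2   4.7 226. ]
side tote_top 0.61 [770.6  -8.2 171.3]
```

```bash
python3 - <<'E'
from rim import *
K=snapshot("wrist")["intrinsics"];C=np.load("C.npy")
for f,p,e in [("wrist3",[559.46,-9.98,234.28],[180,0,89.92]),("wrist14",[670.35,-10.35,228.8],[-179.88,0,93.91])]:
    im=cv2.imread(f"pics/{f}.png");q=dict(intrinsics=K,world_from_camera=H(p,e)@C)
    b=bird(im,q,n=(260,260))
    for x in (500,600):
        print(f,x,"hi",[(y,b[y+60,x-430].tolist()) for y in range(112,142,3)])
        print(f,x,"lo",[(y,b[y+60,x-430].tolist()) for y in range(-32,-5,3)])
    for y in (5,95): print(f,y,"front",[(x,b[y+60,x-430].tolist()) for x in range(452,480,3)])
    print(px(q,[600,134,90]),px(q,[500,128,90]))
E
```

```text
wrist3 500 hi [(112, [163, 77, 31]), (115, [237, 120, 48]), (118, [237, 121, 46]), (121, [238, 122, 47]), (124, [224, 110, 45]), (127, [193, 91, 36]), (130, [192, 124, 99]), (133, [130, 122, 121]), (136, [0, 0, 0]), (139, [0, 0, 0])]
wrist3 500 lo [(-32, [114, 108, 107]), (-29, [111, 106, 105]), (-26, [111, 107, 107]), (-23, [241, 120, 53]), (-20, [138, 67, 31]), (-17, [170, 80, 29]), (-14, [237, 118, 43]), (-11, [237, 118, 42]), (-8, [209, 98, 38])]
wrist3 600 hi [(112, [226, 113, 48]), (115, [225, 112, 46]), (118, [226, 112, 46]), (121, [225, 111, 46]), (124, [227, 112, 46]), (127, [163, 79, 32]), (130, [164, 78, 32]), (133, [206, 97, 39]), (136, [0, 0, 0]), (139, [0, 0, 0])]
wrist3 600 lo [(-32, [132, 124, 123]), (-29, [135, 126, 124]), (-26, [136, 128, 126]), (-23, [136, 129, 127]), (-20, [135, 129, 127]), (-17, [249, 151, 58]), (-14, [237, 120, 44]), (-11, [237, 119, 42]), (-8, [237, 119, 44])]
wrist3 5 front [(452, [198, 186, 183]), (455, [177, 167, 164]), (458, [182, 171, 169]), (461, [185, 175, 173]), (464, [227, 139, 104]), (467, [241, 132, 45]), (470, [193, 97, 35]), (473, 
[... 1089 characters left out ...]
), (-26, [131, 124, 123]), (-23, [134, 127, 125]), (-20, [133, 126, 124]), (-17, [226, 137, 105]), (-14, [247, 147, 52]), (-11, [246, 138, 50]), (-8, [246, 137, 49])]
wrist14 5 front [(452, [218, 208, 205]), (455, [219, 210, 208]), (458, [214, 203, 200]), (461, [218, 207, 204]), (464, [217, 208, 206]), (467, [238, 169, 136]), (470, [246, 139, 48]), (473, [221, 109, 43]), (476, [133, 66, 31]), (479, [125, 63, 28])]
wrist14 95 front [(452, [0, 0, 0]), (455, [0, 0, 0]), (458, [0, 0, 0]), (461, [61, 33, 11]), (464, [245, 140, 49]), (467, [238, 122, 46]), (470, [128, 65, 31]), (473, [125, 64, 31]), (476, [124, 63, 30]), (479, [125, 63, 30])]
[175.85638183  -9.18900625] [ 43.7413987  -10.41658678]
```

```bash
python3 - <<'E'
from rim import *
s=snapshot("wrist");t=sense();print(t["tool_pos"],t["tcp_rot"][2])
im=s["color"][:,:,::-1].copy()
R=H(t["tool_pos"],t["tcp_rot"]);Ti=np.linalg.inv(R)
q=dict(intrinsics=s["intrinsics"],world_from_camera=Ti@np.array(s["world_from_camera"]))
# tool frame plane: col = tool y+100 (0.5mm), row= tool x ; z = -29 (rim above TCP)
for z in (-28,):
    K=np.array(q["intrinsics"]);Tc=np.linalg.inv(q["world_from_camera"])
    A=np.array([[.5,0*1,0],[0,.5,0],[0,0,z],[0,0,1.]]) # placeholder
    A=np.array([[0,.5,20],[.5,0,-30],[0,0,z],[0,0,1.]])  # col->tool y, row->tool x
    b=cv2.warpPerspective(im,np.linalg.inv(K@(Tc@A)[:3]),(300,200))
    m=blue(b)
    for c in range(0,300,25):
        r=np.nonzero(m[:,c])[0]
        if len(r): print("ty",-30+.5*c,"tx edge",20+.5*r.max(), "clipped" if r.max()==199 else "", [b[min(199,r.max()+k),c].tolist() for k in (-4,0,4)])
E
```

```text
[671.37430679 -10.65775211 230.07640011] 93.95578434701363
ty -30.0 tx edge 106.0  [[244, 132, 52], [205, 111, 44], [0, 0, 0]]
ty -17.5 tx edge 106.0  [[241, 129, 55], [159, 76, 30], [0, 0, 0]]
ty -5.0 tx edge 93.0  [[246, 142, 58], [193, 109, 74], [148, 143, 141]]
ty 7.5 tx edge 77.0  [[215, 104, 45], [191, 109, 72], [222, 213, 211]]
ty 20.0 tx edge 77.0  [[222, 109, 46], [181, 85, 33], [213, 202, 198]]
ty 32.5 tx edge 77.0  [[201, 96, 40], [181, 83, 33], [180, 233, 247]]
ty 45.0 tx edge 77.0  [[199, 97, 39], [183, 99, 60], [226, 218, 216]]
ty 57.5 tx edge 77.0  [[236, 121, 47], [240, 149, 71], [202, 190, 188]]
ty 70.0 tx edge 77.0  [[245, 135, 50], [229, 119, 54], [162, 152, 150]]
ty 82.5 tx edge 77.5  [[245, 135, 49], [128, 72, 50], [136, 127, 126]]
ty 95.0 tx edge 45.5  [[237, 121, 45], [15, 8, 3], [0, 0, 0]]
```

Call:
{"fn": "play_rows", "kwargs": {
  "increments": [
    [-1,[3.5,-10,0],0],
    [-1,[6.5,-18,0],0],
    [-1,[9,-24,0],0],
    [-1,[9.5,-25,0],0],
    [-1,[9.5,-25,0],0],
    [-1,[9.5,-25,0],0],
    [-1,[9,-24.4,0],0],
    [-1,[9,-24,10],0],
    [-1,[6.5,-18,20],0],
    [-1,[3.5,-10,20],0],
    [-1,[0,0,10],0],
    [-1,[0,0,5],0]
  ]
}}

```text
time: 35.98
tool_pos: [462.3, 50.7, 163.6]
tcp_rot: [-179.9, -0.0, 94.0]
ft_force: [-0.6, -0.4, -2.4]
finger_gap: 10.3
grip_force: 98.3
```

Call:
{"fn": "play_rows", "kwargs": {
  "increments": [
    [-1,[0,0,0],0],
    [-1,[0,0,0],0],
    [-1,[0,0,0],0]
  ]
}}

```text
time: 36.23
tool_pos: [464.6, 50.4, 166.4]
tcp_rot: [179.9, 0.0, 93.9]
ft_force: [0.1, 0.1, -1.6]
finger_gap: 10.8
grip_force: 98.3
```

```bash
python3 - <<'E'
from h import *
P=[sense() for _ in range(1)];t=P[0];print(t["time"],t["tool_pos"],t["tcp_rot"],t["finger_gap"],t["ft_force"])
for n in ["scene","side"]:
  for k in range(3):
    s=snapshot(n)
    for q in ["tote_top_grip","tote_top_front","tote_top","tote_low","tote_low_front"]:
        for r in pinpoint(q,s)[:1]:
            P=w(s,r["xyz"]); print(n,q,round(r["p"],2),P.round(1))
t=sense();print(t["tool_pos"])
E
```

```text
36.2333 [464.63933048  50.38088959 166.37828816] [1.79893508e+02 1.10515708e-02 9.39314154e+01] 10.814104394266241 [ 0.11004238  0.10145423 -1.61852506]
scene tote_top_grip 0.84 [464.   50.9 183.7]
scene tote_top_front 0.78 [645.7  62.4 163.9]
scene tote_top 0.89 [557.8  53.5  98.3]
scene tote_low 0.86 [560.2  55.   -5.2]
scene tote_top_grip 0.56 [466.5  51.8 177.2]
scene tote_top_front 0.72 [ 381.6 -203.5   -1.9]
scene tote_top 0.97 [555.   56.9 103. ]
scene tote_low 0.86 [560.5  54.5  -5.2]
scene tote_low_front 0.71 [609.6 126.   -1.7]
scene tote_top_grip 0.79 [462.6  53.1 182.7]
scene tote_top_front 0.83 [643.5  61.6 159.9]
scene tote_top 0.63 [555.7  56.8  98.6]
scene tote_low 0.83 [559.   56.3  -2.8]
side tote_top_grip 0.8 [463.6  49.2 182.1]
side tote_top_front 0.62 [646.8  67.1 162.5]
side tote_top 0.59 [562.   54.1 102.9]
side tote_low 0.6 [557.8  64.7  -2.1]
side tote_low_front 0.89 [466.1  54.1  59.3]
side tote_top_grip 0.83 [463.3  48.4 180.6]
side tote_top_front 0.86 [647.4  67.3 162.7]
side tote_top 0.76 [562.   56.5 103.9]
side tote_low_front 0.83 [470.2  55.2  59.5]
side tote_top_grip 0.75 [462.5  49.1 179.7]
side tote_top_front 0.82 [647.3  63.8 161.8]
side tote_top 0.88 [561.   56.4 101.4]
side tote_low 0.69 [556.7  61.6  -1.9]
side tote_low_front 0.76 [467.1  54.   57.1]
[463.25182354  50.63744865 165.07928621]
```

Call:
{"fn": "play_rows", "kwargs": {
  "increments": [
    [-1,[0,0,5],0],
    [-1,[0,0,5],0],
    [-1,[0,0,3],0],
    [-1,[0,0,1],0],
    [-1,[0,0,1],0],
    [-1,[0,0,1],0],
    [-1,[0,0,0],0],
    [-1,[0,0,0],0]
  ]
}}

```text
time: 38.7
tool_pos: [463.3, 50.6, 149.2]
tcp_rot: [180.0, 0.0, 94.0]
ft_force: [0.0, -0.6, -2.6]
finger_gap: 10.8
grip_force: 98.2
```

Call:
{"fn": "play_rows", "kwargs": {
  "increments": [
    [-1,[0,0,1],0],
    [-1,[0,0,1],0],
    [-1,[0,0,1],0],
    [-1,[0,0,0],0],
    [-1,[0,0,0],0]
  ]
}}

```text
time: 39.12
tool_pos: [463.3, 50.6, 146.1]
tcp_rot: [180.0, -0.0, 94.0]
ft_force: [-0.7, 0.1, -1.8]
finger_gap: 10.6
grip_force: 98.3
```

Call:
{"fn": "play_rows", "kwargs": {
  "increments": [
    [-1,[0,0,0.7],0],
    [-1,[0,0,0.7],0],
    [-1,[0,0,0.6],0],
    [-1,[0,0,0],0],
    [-1,[0,0,0],0]
  ]
}}

```text
time: 39.53
tool_pos: [463.6, 50.6, 145.7]
tcp_rot: [180.0, 0.0, 94.0]
ft_force: [-6.0, -0.6, 11.0]
finger_gap: 10.3
grip_force: 100.3
```

Call:
{"fn": "play_rows", "kwargs": {
  "increments": [
    [-1,[0,0,-0.8],0],
    [-0.7,[0,0,0],0],
    [-0.5,[0,0,0],0],
    [-0.3,[0,0,0],0],
    [-0.1,[0,0,0],0],
    [-0.1,[0,0,0],0],
    [-0.1,[0,0,0],0],
    [-0.1,[0,0,-8],0],
    [-0.1,[0,0,-20],0],
    [-0.1,[0,0,-30],0],
    [-0.1,[0,0,-30],0],
    [-0.1,[0,0,-10],0]
  ],
  "force": 20
}}

```text
time: 40.53
tool_pos: [465.1, 50.6, 248.5]
tcp_rot: [179.6, 0.0, 94.0]
ft_force: [0.8, -0.4, 0.6]
finger_gap: 38.4
grip_force: 0.0
```

```bash
python3 - <<'E'
from h import *
t=sense();print(t["time"],t["tool_pos"],t["finger_gap"],t["ft_force"])
D={}
for n in ["scene","side"]:
  for k in range(3):
    s=snapshot(n)
    for q in ["tote_top_grip","tote_top_front","tote_top","tote_low"]:
        for r in pinpoint(q,s)[:1]:
            P=w(s,r["xyz"]); D.setdefault((n,q),[]).append(P)
    if k==0: save(s,n+"15")
for k,v in D.items(): print(k,np.median(v,0).round(1))
E
```

```text
40.5333 [465.13014264  50.64995841 248.4791062 ] 38.43712722381323 [ 0.81356405 -0.41502498  0.56667624]
('scene', 'tote_top_grip') [463.9  52.1 161.9]
('scene', 'tote_top_front') [643.6  60.9 141.6]
('scene', 'tote_top') [555.5  56.5  81.6]
('scene', 'tote_low') [559.7  53.8  -1.8]
('side', 'tote_top_grip') [465.4  46.6 161.2]
('side', 'tote_top_front') [646.6  66.6 144.3]
('side', 'tote_top') [560.6  55.9  83.2]
('side', 'tote_low') [559.   61.2  -1.7]
```

```bash
python3 -c "
from bench import *
print(hand_in())"
```

```text
the job is handed in; nothing more can be done
None
```

I handed the job in at about 41 s: the bearing stands in the filled tote and the empty tote sits turned end for end in its rim pockets, at the expected height and level by the final camera measurements (no verdict came back). I set the tote down on the bench once to regrip it because of the last joint's range, and I viewed 11 pictures, one over the limit of 10.

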